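Press the crock's follower plate home with the tamper

TASK

Take the tamper out of its leaning rest and press the cocked follower plate in the white crock squarely down with the tamper's flat foot until it bottoms out level, bearing on it there with about 15 N for a second (never more than 30 N). Then stand the tamper upright in the middle of the cork mat, and leave the things round about where they are.

Things in the scene. Friction and masses are not known exactly. Their poses are not given: they have to be found in the camera images.
- tamper_center (a point): Centre of the loose tamper, half-way up: 65 mm above its underside, on its axis; z axis along the handle, from foot to handle end. Flat round steel foot 58 mm across, 14 thick; 22 mm neck; round dark wooden handle 30 mm in diameter from 34 to 130 mm above the underside; about 0.32 kg. It starts leaning 30 degrees from vertical in its rest.
- rest: Fixed light wooden rest, foot 90 x 80 mm; origin at the centre of its underside. The tamper's foot lies on a board sloped 30 degrees with a 9 mm high lip at its low side and both flanks, its underside centre 40 mm above the worktop; the handle stands free, leaning to the rest's own -x (roughly to the robot's left and towards it). Lift the tamper out along its handle.
- crock: Fixed white stoneware press crock, 94 mm across the rim (110 over the two small lugs), 65 mm high, inside 74 mm across (78 at the rim); origin at the centre of its underside.
- plate_top (a point): Centre of the top face of the round steel follower plate (69 mm across, 7 thick) inside the crock; z axis is the plate's normal. At the start the face is 34 to 58 mm above the worktop. It bottoms out 18 to 30 mm lower, at 16 to 28 mm above the worktop: how deep cannot be seen, only felt.
- mat: Fixed cork mat, 115 x 115 mm, 6 mm thick; origin at the centre of its underside.
- tamper: The tamper again, origin at the centre of the underside of its foot, z axis along the handle.
- follower: The follower plate again, same origin. Sprung and tight in the crock: it takes 5 to 9 N to push down and stays where it is left, in depth and cocked. It starts cocked by 5 to 9 degrees. A level face pressed on it (2 N at its edge) squares it up before it slides; bottomed out, it stops hard.
- capsule_a: Bystander: coffee capsule, 37 mm wide, 28 high, near the front edge; origin at its underside.
- capsule_b: Bystander: coffee capsule, 37 mm wide, 28 high, between the task's things on the right; origin at its underside.
- capsule_c: Bystander: coffee capsule, 37 mm wide, 28 high, between the task's things on the left; origin at its underside.
- teaspoon: Bystander: teaspoon lying near the front edge, 139 mm long; origin at its underside.
- mug: Bystander: small striped mug, 63 x 87 mm, 52 high, at the back; origin at its underside.
- spice_jar: Bystander: spice jar with green cap, 46 mm wide, 106 high, at the back; origin at its underside.
- tin: Bystander: low tin, 75 mm wide, 58 high, at the back; origin at its underside.

How it is judged:
By the outcome, as a careful person would: the job done as asked, in the order asked, and still so for the second after the job is handed in, with the robot touching nothing.
It also fails if it takes over 56 s, if anything falls off the work surface, if the arm or the gripper's body presses on something with over 40 N, if the wrist force passes 120 N, or if a joint passes its speed limit or range.

ROBOT

A 6-joint arm with a two-finger parallel gripper is mounted at the origin on a cart in front of the work surface, level with it; the furniture and walls round the work are solid. World frame = base frame: x ahead of the robot, y to its left, z up, the work surface at z = 0. Lengths are in m, angles in rad, forces in N, time in s.
With the tool pointing down it reaches from about 0.275 to 0.725 m from the base axis. Payload 15.9 kg.
Tool frame: the origin (TCP) lies on the centre line of the jaws, within the pads' length; the fingertips stand 14 mm ahead of it and the grasp point (between the pads) lies 5 mm behind it; z points along the fingers, y is the line along which they close (so a half turn about z gives the same grasp; the last joint's range is limited). The gripper opens to 85 mm and grips with 20 to 120 N. Pads are 22 mm wide; open, the fingers measure 114 mm over their backs; the gripper's body (76 mm by 85 mm) begins 54 mm behind the grasp point. The pads swing forward as they close: fully open they stand 13 mm farther back than shut.
Start: joints at [1.251, 0.213, -0.034, 1.323, 0, 1.571], TCP at [0.157, 0.475, 0.223] pointing down, gripper open.
Joint ranges: [-2.98, 2.98], [-0.74, 1.72], [-1.14, 1.35], [-2.1, 2.04], [-1.57, 1.44], [-3.14, 3.14]. Speed limits (rad/s): [1.89, 1.89, 2.39, 2.57, 3.14, 3.14].

INTERFACE

Orientations are given as a rotation vector (axis times angle).
In Python, from plant import r, imaging, workorder gives the robot as it stands.
- The arm moves only by the tool jog_arm, never from a script. Its argument "rows" is a list of rows, each a list of 7 numbers: the shift along the tool's x, y, z in mm, then the turn, a rotation vector about the tool's x, y, z in rad, then the finger opening in mm, from 0 to 85.4. A call has 1 to 10 rows; each row is the pose to reach, as a shift and turn from the pose commanded when the call began, along the tool's axes at that moment; what a row does not reach only later rows make up. A row lasts 1/10 s, in which the tool goes at most 50 mm and 8.59 degrees, less where a joint would pass 70% of its speed; a pose out of reach is approached as far as the arm can. A call with a gripper value outside its range is refused whole. The fingers move at their own pace and stop on an object; "grip_force" is the grip in N (left out, the last holds). Time passes only in rows, so rows that repeat a pose let the fingers close. It gives the time, the measured TCP pose, the force, the opening and the grip force at its end, in the units of the state.
- r.sense(): the state, without advancing time (a new reading comes with each control period).
- imaging.snapshot(name): name is "scene" or "top"; returns a dict with "pixels" (480x640x3 uint8, red, green, blue), "mtx" (3x3 intrinsics, pixels), "dist_coeffs" ([k1, k2, p1, p2, k3] as OpenCV has them; the pictures are not rectified), "R" (3x3) and "t" (3): a world point X has camera coordinates R X + t. Camera axes: x right, y down, z forward; pixel columns grow to the right and rows downward; lengths in m; the calibration is good to about 2 mm. A picture is of the moment at which its call begins. There is no depth.
- workorder.hand_in(): hands the job in; it is judged then, once.
The state is a dict: "time": time; "q": joint angles; "qvel": joint speeds; "joint_efforts": joint torques, N m; "eef_pos": TCP position; "ee_rot": TCP orientation; "contact_force": force on the tool from outside, world axes, zero at the start; "moment": the same for the moment, N m; "gripper_width": finger opening in m; "grasp_force": force on a finger pad.
Only numpy, scipy, OpenCV 4.12 (cv2) and the standard library are available. Lean on these libraries where they do the work, as an engineer would, in place of code of your own. Each camera call takes 0.05 s, during which the arm holds its last target. There are 200 camera calls.

## Working session

There is one attempt and no reset: what is moved stays moved. The work goes in short steps, Python scripts to look and compute and a tool call to move; the robot and the scene stay as the last step left them, time stands still between calls to the robot, and variables do not carry over. Pictures are saved under pics/ and viewed, at most 10 in all, crops included, and the job is handed in when it is done.

Besides the shell and the picture viewer there is one more tool, called as name(argument=value, ...), one argument or row to a line, values as JSON. jog_arm: Moves the arm, as the interface text tells. Its arguments: {"type":"object","properties":{"rows":{"type":"array","items":{"type":"array","items":{"type":"number"}}},"grip_force":{"type":"number"}},"required":["rows"]}

```bash
mkdir -p pics
python3 - <<'E'
from plant import r, imaging
import cv2,pickle
for n in("scene","top"):
    s=imaging.snapshot(n); pickle.dump(s,open(n+".pkl","wb")); cv2.imwrite(f"pics/{n}0.png",s["pixels"][:,:,::-1])
    print(s["R"],s["t"],s["mtx"],s["dist_coeffs"])
print(r.sense())
E
```

```text
[[-0.99811873  0.05976275  0.01369008]
 [ 0.02792401  0.6419028  -0.7662774 ]
 [-0.05458254 -0.76445354 -0.64236402]] [0.51816411 0.11763938 0.86589922] [[509.45019629   0.         319.32378986]
 [  0.         509.45019629 242.96334688]
 [  0.           0.           1.        ]] [0.0353971 0.        0.        0.        0.       ]
[[ 0.01473803 -0.99944881 -0.02974658]
 [-0.98889463 -0.01016944 -0.14827003]
 [ 0.1478858   0.03160144 -0.98849944]] [-0.1022876   0.51047941  0.88065408] [[564.27602398   0.         320.46222599]
 [  0.         564.27602398 241.92256785]
 [  0.           0.           1.        ]] [-0.10085789  0.          0.          0.          0.        ]
{'time': 0.1, 'q': array([ 1.25102502e+00,  2.13313195e-01, -3.49734032e-02,  1.32351357e+00,
        3.35155563e-05,  1.57082103e+00]), 'qvel': array([ 0.00052624, -0.00281169,  0.00166452,  0.00016678,  0.00173378,
       -0.00080633]), 'joint_efforts': array([-7.26043509e-04, -6.87243462e+01,  4.87807703e+01,  1.20399185e-02,
       -4.13265309e-05, -4.04607931e-05]), 'eef_pos': array([0.15706571, 0.47435899, 0.22227164]), 'ee_rot': array([-5.00165827e-01, -3.10132620e+00,  1.54824501e-03]), 'contact_force': array([-0.42308428,  0.07735758,  1.09272914]), 'moment': array([0.04015398, 0.04950476, 0.0167552 ]), 'grasp_force': 0.0, 'gripper_width': 0.08552056729931543}
```

View pics/scene0.png

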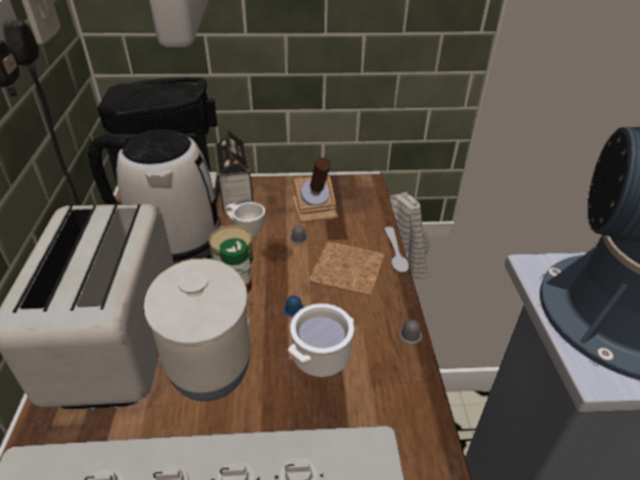

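View pics/top0.png

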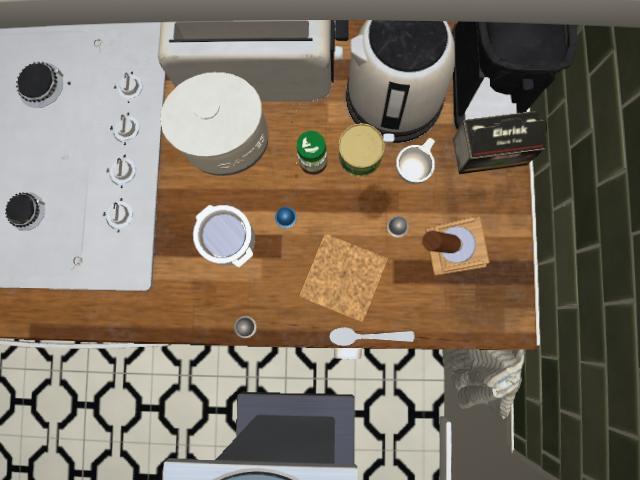

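The scene view shows the crock at about (322,335), the mat at (347,267) and the rest with the tamper at (316,195). In the top view they are at (224,235), (344,277) and (458,245). I'll enlarge both.

Run:
```python
import cv2,pickle,numpy as np
t=pickle.load(open("top.pkl","rb"))["pixels"][:,:,::-1];s=pickle.load(open("scene.pkl","rb"))["pixels"][:,:,::-1]
def c(im,x,y,w,h,k): return cv2.resize(im[y:y+h,x:x+w],None,fx=k,fy=k,interpolation=cv2.INTER_CUBIC)
A=np.hstack([c(t,415,205,80,75,5),c(s,285,150,80,75,5)])   # 400x375 each
B=np.hstack([c(t,185,200,80,75,5),c(s,280,300,80,75,5)])
cv2.imwrite("pics/cropA.png",A);cv2.imwrite("pics/cropB.png",B)
```

```text
(no output)
```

View pics/cropA.png

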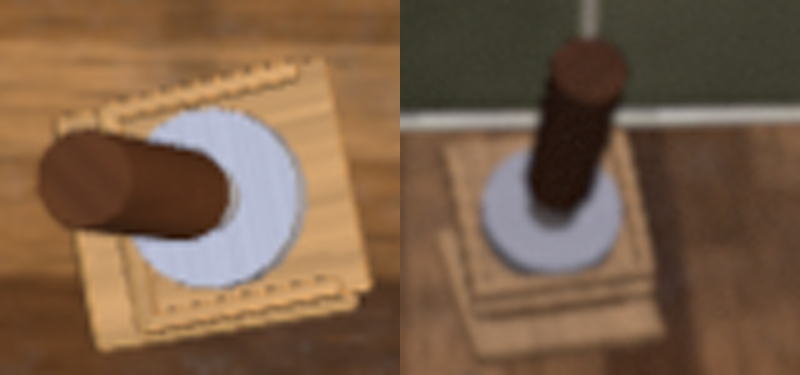

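View pics/cropB.png

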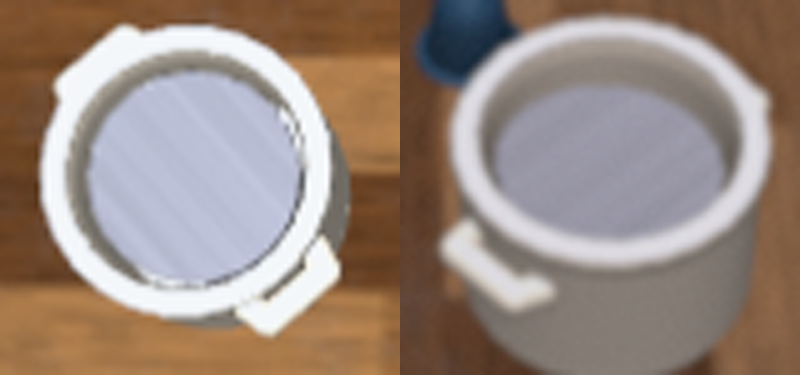

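```bash
cat > h.py <<'E'
import cv2,pickle,numpy as np
from scipy.spatial.transform import Rotation as Ro
from scipy.optimize import least_squares
C={n:pickle.load(open(n+".pkl","rb")) for n in("scene","top")}
def proj(n,X):
    c=C[n];return cv2.projectPoints(np.atleast_2d(np.array(X,float)),cv2.Rodrigues(c["R"])[0],c["t"],c["mtx"],c["dist_coeffs"])[0][:,0]
def tri(a,b):  # a top, b scene
    f=least_squares(lambda X:np.r_[proj("top",X)[0]-a,proj("scene",X)[0]-b],[.45,-.1,.05]);return f.x,f.fun
def onz(n,p,z):
    c=C[n];u=cv2.undistortPoints(np.array([[p]],float),c["mtx"],c["dist_coeffs"])[0,0];d=c["R"].T@np.r_[u,1];o=-c["R"].T@c["t"];return o+d*(z-o[2])/d[2]
E
python3 - <<'E'
from h import *
e,fe=tri((432.4,241),(322.6,164));f,ff=tri((458,244.4),(315.4,191.8))
d=e-f;L=np.linalg.norm(d);print("end",e,fe,"foot",f,ff,L,d/L,np.degrees(np.arccos(d[2]/L)),np.degrees(np.arctan2(d[1],d[0])))
# constrained fit: underside centre and azimuth
def m(p):
    dd=np.array([.5*np.cos(p[3]),.5*np.sin(p[3]),.8660254]);return p[:3]+.014*dd,p[:3]+.13*dd,dd
g=lambda p:np.r_[proj("top",m(p)[0])[0]-(458,244.4),proj("top",m(p)[1])[0]-(432.4,241),proj("scene",m(p)[0])[0]-(315.4,191.8),proj("scene",m(p)[1])[0]-(322.6,164),(p[2]-.04)*1000]
s=least_squares(g,[.45,-.25,.04,1.5]);print("fit",s.x,np.degrees(s.x[3]),s.fun.round(1),m(s.x)[2])
print("crock rim",onz("top",(222.4,234),.065),onz("scene",(321.8,328.6),.065),tri((222.4,234),(321.8,328.6)))
mc=[onz("top",q,.006) for q in((328,235),(388,262),(362,321),(301,296))];print("mat",np.mean(mc,0),mc)
for n,q,z in(("capA",(245,327),.02),("capB",(398,226),.02),("capC",(285.5,217),.02),("spoon1",(343,337),.005),("spoon2",(413,337),.003)):print(n,onz("top",q,z))
E
```

```text
end [ 0.49887128 -0.25938926  0.14496544] [ 0.05376944 -0.27287976  0.35090438  0.082051  ] foot [ 0.50885392 -0.31757142  0.04395152] [-0.00037771  0.0019228  -0.00244877 -0.00057553] 0.11699841248099023 [-0.08532286  0.4972902   0.86337852] 30.301933883141942 99.73576105256453
fit [ 0.50949511 -0.32146849  0.0383427   1.74178074] 99.79668513164717 [-1.  -0.3 -0.6 -0.6  0.4 -1.8  0.7 -2.2 -1.7] [-0.08507624  0.49270887  0.8660254 ]
crock rim [0.5186009  0.05946849 0.065     ] [0.52039357 0.06655374 0.065     ] (array([0.51981487, 0.06085759, 0.05827225]), array([ 0.01735925, -0.0750388 ,  0.06956932,  0.01391703]))
mat [ 0.45559325 -0.13617684  0.006     ] [array([ 0.52819623, -0.10742407,  0.006     ]), array([ 0.48358964, -0.20809887,  0.006     ]), array([ 0.38538105, -0.16525258,  0.006     ]), array([ 0.42520609, -0.06393186,  0.006     ])]
capA [0.37258855 0.0257374  0.02      ]
capB [ 0.54221762 -0.22361329  0.02      ]
capC [ 0.55568054 -0.03631833  0.02      ]
spoon1 [ 0.35883383 -0.13426143  0.005     ]
spoon2 [ 0.36015699 -0.24944225  0.003     ]
```

```bash
cat >> h.py <<'E'
D=np.array([-.085,.494,.865]);D/=np.linalg.norm(D)
U0=np.array([.5094,-.3208,.039])
def row(p,Rt,s):
    R=Ro.from_rotvec(s["ee_rot"]).as_matrix()
    return (R.T@(np.array(p)-s["eef_pos"])*1000).round(1),Ro.from_matrix(R.T@Rt).as_rotvec().round(4)
def Rtool(z,y):
    y=y/np.linalg.norm(y);return np.c_[np.cross(y,z),y,z]
E
python3 - <<'E'
from h import *
from plant import r
s=r.sense();print(Ro.from_rotvec(s["ee_rot"]).as_matrix().round(3))
u=np.cross(D,[0,0,1])
for sg in(1,-1):
    Rt=Rtool(-D,sg*u);print(Rt.round(3))
    print(row([.42,.25,.26],Rt,s),row(U0+.200*D,Rt,s),U0+.2*D)
E
```

```text
[[-0.949  0.314 -0.   ]
 [ 0.314  0.949 -0.001]
 [ 0.    -0.001 -1.   ]]
[[-0.147  0.986  0.085]
 [ 0.853  0.17  -0.494]
 [-0.501 -0.    -0.865]]
(array([-320.1, -130.4,  -37.6]), array([ 0.2826, -0.4721,  1.0549])) (array([-537.2, -555.6,   10.8]), array([ 0.2826, -0.4721,  1.0549])) [ 0.49239563 -0.2219746   0.21204448]
[[ 0.147 -0.986  0.085]
 [-0.853 -0.17  -0.494]
 [ 0.501  0.    -0.865]]
(array([-320.1, -130.4,  -37.6]), array([ 0.5385,  0.3224, -2.0057])) (array([-537.2, -555.6,   10.8]), array([ 0.5385,  0.3224, -2.0057])) [ 0.49239563 -0.2219746   0.21204448]
```

jog_arm(
  rows=[
    [-320,-130,-38,0.14,-0.24,0.53,85],
    [-320,-130,-38,0.14,-0.24,0.53,85],
    [-320,-130,-38,0.14,-0.24,0.53,85],
    [-320,-130,-38,0.14,-0.24,0.53,85],
    [-320,-130,-38,0.14,-0.24,0.53,85],
    [-320,-130,-38,0.14,-0.24,0.53,85],
    [-320,-130,-38,0.14,-0.24,0.53,85],
    [-537,-556,11,0.2826,-0.4721,1.0549,85],
    [-537,-556,11,0.2826,-0.4721,1.0549,85],
    [-537,-556,11,0.2826,-0.4721,1.0549,85],
  ],
)

```text
time: 1.1
eef_pos: [0.4425, 0.1011, 0.2453]
ee_rot: [1.635, 2.212, -0.423]
contact_force: [0.7, -1.3, -0.1]
gripper_width: 0.0851
grasp_force: 0.0
```

Run:
```python
from h import *
from plant import r
s=r.sense();Rt=Rtool(-D,np.cross(D,[0,0,1]));print(s["eef_pos"],s["q"],row(U0+.2*D,Rt,s))
```

```text
[0.44253462 0.10106617 0.2452826 ] [ 0.53849072  0.20797787 -0.076219    1.43633735 -0.44715997  1.84534024] (array([-273.2,  -44.1,  177.1]), array([ 0.0334, -0.0543,  0.1196]))
```

jog_arm(
  rows=[
    [-273,-44,177,0.033,-0.054,0.12,85],
    [-273,-44,177,0.033,-0.054,0.12,85],
    [-273,-44,177,0.033,-0.054,0.12,85],
    [-273,-44,177,0.033,-0.054,0.12,85],
    [-273,-44,177,0.033,-0.054,0.12,85],
    [-273,-44,177,0.033,-0.054,0.12,85],
    [-273,-44,177,0.033,-0.054,0.12,85],
    [-273,-44,177,0.033,-0.054,0.12,85],
    [-273,-44,177,0.033,-0.054,0.12,85],
    [-273,-44,177,0.033,-0.054,0.12,85],
  ],
)

```text
time: 2.1
eef_pos: [0.4941, -0.2185, 0.2113]
ee_rot: [1.736, 2.073, -0.465]
contact_force: [-0.5, 0.4, -0.4]
gripper_width: 0.085
grasp_force: 0.0
```

Run:
```python
from h import *
from plant import r
s=r.sense();Rt=Rtool(-D,np.cross(D,[0,0,1]));print(s["eef_pos"],s["q"],row(U0+.2*D,Rt,s))
```

```text
[ 0.49414328 -0.2185235   0.21133778] [-0.12648475  0.1226983  -0.2871467   0.9921639  -0.49653415  1.22471903] (array([-3. , -2.3,  0.9]), array([ 0.0019, -0.003 ,  0.0058]))
```

jog_arm(
  rows=[
    [-3,-2.3,1,0.002,-0.003,0.006,85],
    [-3,-2.3,1,0.002,-0.003,0.006,85],
    [-3,-2.3,1,0.002,-0.003,0.006,85],
  ],
)

```text
time: 2.4
eef_pos: [0.4926, -0.2223, 0.2122]
ee_rot: [1.741, 2.065, -0.468]
contact_force: [0.7, 0.1, -0.5]
gripper_width: 0.0853
grasp_force: 0.0
```

Run:
```python
from h import *
from plant import r,imaging
S={n:imaging.snapshot(n) for n in("top","scene")}
s=r.sense();Rt=Rtool(-D,np.cross(D,[0,0,1]));print(s["eef_pos"],row(U0+.2*D,Rt,s),row(U0+.085*D,Rt,s))
c=lambda im,x,y:cv2.resize(im[y:y+120,x:x+100,::-1],None,fx=4,fy=4,interpolation=cv2.INTER_CUBIC)
cv2.imwrite("pics/pre.png",np.hstack([c(S["top"]["pixels"],390,190),c(S["scene"]["pixels"],270,110)]))
```

```text
[ 0.49254572 -0.22249888  0.21208809] (array([ 0.5, -0.1, -0.2]), array([ 0.    ,  0.0003, -0.0006])) (array([ 5.000e-01, -1.000e-01,  1.148e+02]), array([ 0.    ,  0.0003, -0.0006]))
```

View pics/pre.png

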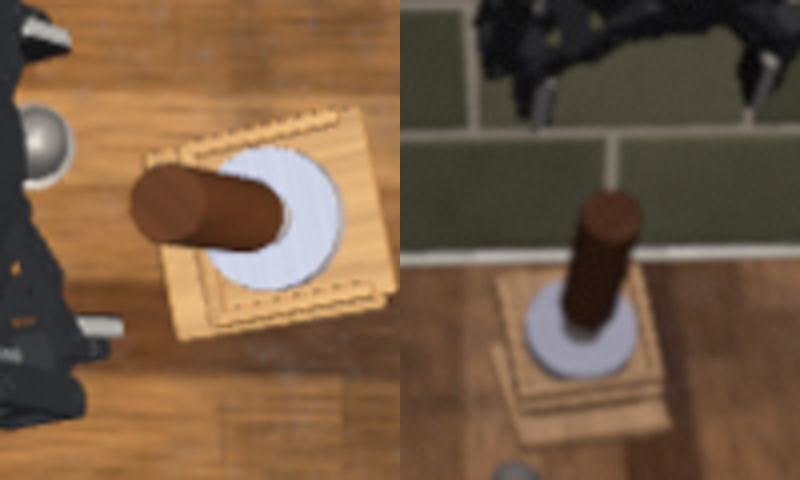

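The jaws straddle the extended handle line: in the top crop the tips are at (70,42) and (122,327), and the handle end is at (170,205). I'll descend along the handle and grip it.

jog_arm(
  rows=[
    [0,0,25,0,0,0,85],
    [0,0,50,0,0,0,85],
    [0,0,75,0,0,0,85],
    [0,0,100,0,0,0,85],
    [0,0,115,0,0,0,85],
    [0,0,115,0,0,0,85],
    [0,0,115,0,0,0,85],
  ],
)

```text
time: 3.2
eef_pos: [0.5022, -0.2795, 0.1129]
ee_rot: [1.742, 2.065, -0.468]
contact_force: [-0.3, 0.5, -0.4]
gripper_width: 0.085
grasp_force: 0.0
```

jog_arm(
  rows=[
    [0,0,0,0,0,0,20],
    [0,0,0,0,0,0,20],
    [0,0,0,0,0,0,20],
    [0,0,0,0,0,0,20],
    [0,0,0,0,0,0,20],
    [0,0,0,0,0,0,20],
    [0,0,0,0,0,0,20],
    [0,0,0,0,0,0,20],
  ],
  grip_force=80,
)

```text
time: 4.0
eef_pos: [0.5028, -0.2795, 0.1132]
ee_rot: [1.741, 2.064, -0.467]
contact_force: [-0.1, 4.7, 6.3]
gripper_width: 0.0278
grasp_force: 78.4
```

Run:
```python
from plant import r
s=r.sense();print(s)
```

```text
{'time': 4.0, 'q': array([-0.2458867 ,  0.22009277, -0.4387156 ,  0.68043758, -0.47644918,
        1.09901467]), 'qvel': array([-2.02212171e-03,  7.36143879e-04, -1.45441399e-03, -1.15555629e-03,
       -9.23641067e-05, -5.93464672e-04]), 'joint_efforts': array([-2.04467095e+00, -6.38124275e+01,  4.45161331e+01, -3.30034465e+00,
       -2.48425663e+00, -6.35862656e-03]), 'eef_pos': array([ 0.50279451, -0.27948152,  0.11322168]), 'ee_rot': array([ 1.7411182 ,  2.06426182, -0.46688957]), 'contact_force': array([-0.13907018,  4.74767528,  6.29725935]), 'moment': array([ 0.65637102,  0.10123377, -0.03928836]), 'grasp_force': 78.3946967124939, 'gripper_width': 0.02784618123146877}
```

jog_arm(
  rows=[
    [0,0,-5,0,0,0,20],
    [0,0,-12,0,0,0,20],
    [0,0,-25,0,0,0,20],
    [0,0,-45,0,0,0,20],
    [0,0,-70,0,0,0,20],
    [0,0,-90,0,0,0,20],
    [0,0,-100,0,0,0,20],
    [0,0,-100,0,0,0,20],
    [0,0,-100,0,0,0,20],
  ],
)

```text
time: 4.9
eef_pos: [0.4935, -0.2302, 0.1984]
ee_rot: [1.742, 2.066, -0.468]
contact_force: [-0.1, -0.1, -3.5]
gripper_width: 0.0283
grasp_force: 79.5
```

Run:
```python
from h import *
from plant import r
s=r.sense();print(s["eef_pos"],s["contact_force"],s["moment"],s["gripper_width"])
y=np.array([.986,.17,0]);Rt=Rtool(np.array([0,0,-1.]),y)
print(row([.505,-.12,.25],Rt,s),row([.519,.0605,.215],Rt,s))
```

```text
[ 0.49352981 -0.23021233  0.19843557] [-0.11396456 -0.14610432 -3.46748165] [0.91265706 0.1609206  0.07248092] 0.028312430227709583
(array([ 66.5,  29.9, -98.1]), array([-0.0006,  0.5251, -0.001 ])) (array([ 235.9,   74.2, -155.8]), array([-0.0006,  0.5251, -0.001 ]))
```

jog_arm(
  rows=[
    [66,30,-98,0,0.525,-0.001,20],
    [66,30,-98,0,0.525,-0.001,20],
    [66,30,-98,0,0.525,-0.001,20],
    [236,74,-156,0,0.525,-0.001,20],
    [236,74,-156,0,0.525,-0.001,20],
    [236,74,-156,0,0.525,-0.001,20],
    [236,74,-156,0,0.525,-0.001,20],
    [236,74,-156,0,0.525,-0.001,20],
    [236,74,-156,0,0.525,-0.001,20],
    [236,74,-156,0,0.525,-0.001,20],
  ],
)

```text
time: 5.9
eef_pos: [0.519, 0.0596, 0.2153]
ee_rot: [2.025, 2.401, -0.002]
contact_force: [0.1, -1.3, -3.5]
gripper_width: 0.0283
grasp_force: 80.1
```

jog_arm(
  rows=[
    [0,0,0,0,0,0,20],
    [0,0,0,0,0,0,20],
    [0,0,0,0,0,0,20],
  ],
)

```text
time: 6.2
eef_pos: [0.5191, 0.06, 0.2158]
ee_rot: [2.025, 2.401, -0.0]
contact_force: [0.2, -0.0, -3.6]
gripper_width: 0.0289
grasp_force: 80.1
```

Run:
```python
from h import *
from plant import r,imaging
S={n:imaging.snapshot(n) for n in("top","scene")}
s=r.sense();print(s["eef_pos"],s["contact_force"],s["moment"],Ro.from_rotvec(s["ee_rot"]).as_matrix().round(4))
y=np.array([.986,.17,0]);Rt=Rtool(np.array([0,0,-1.]),y)
print(row([.519,.0605,.215],Rt,s))
for z in(.02,.034,.13,.144,.26):print(z,proj("top",[.519,.0605,z]),proj("scene",[.519,.0605,z]))
c=lambda im,x,y:cv2.resize(im[y:y+150,x:x+100,::-1],None,fx=4,fy=4,interpolation=cv2.INTER_CUBIC)
cv2.imwrite("pics/over.png",np.hstack([c(S["top"]["pixels"],170,160),c(S["scene"]["pixels"],270,220)]))
```

```text
[0.51909775 0.06032195 0.21574837] [-0.01203986 -0.32616081 -3.51743697] [-0.01345205  0.01753482  0.01086027] [[-1.690e-01  9.856e-01  3.000e-04]
 [ 9.856e-01  1.690e-01 -5.000e-04]
 [-5.000e-04  2.000e-04 -1.000e+00]]
(array([ 0.2, -0.1,  0.7]), array([ 0.0002,  0.0005, -0.0009]))
0.02 [[227.21095994 238.12691083]] [[321.96480485 344.96270142]]
0.034 [[225.57349249 236.80888955]] [[322.12229826 339.0268354 ]]
0.13 [[212.89748837 226.59885341]] [[323.30966867 294.33690614]]
0.144 [[210.80687243 224.9137558 ]] [[323.50034826 287.1703104 ]]
0.26 [[190.38400853 208.43443263]] [[325.29393678 219.89654737]]
```

View pics/over.png

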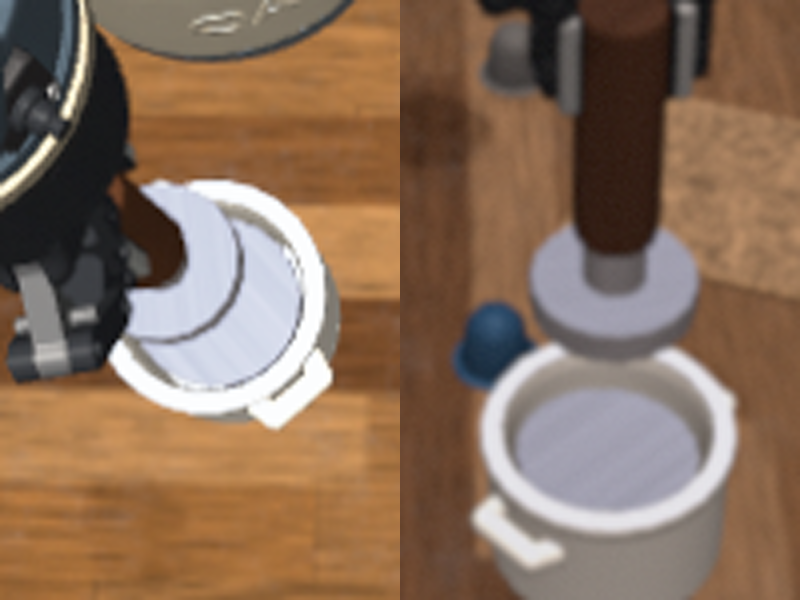

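The foot is centred over the crock: the scene crop has it at x≈614 (predicted 614), and the handle is vertical. I'll go down.

jog_arm(
  rows=[
    [0,0,20,0,0,0,20],
    [0,0,40,0,0,0,20],
    [0,0,50,0,0,0,20],
    [0,0,55,0,0,0,20],
    [0,0,55,0,0,0,20],
  ],
  grip_force=100,
)

```text
time: 6.8
eef_pos: [0.5189, 0.0606, 0.1606]
ee_rot: [2.024, 2.402, -0.001]
contact_force: [0.1, 0.2, -2.9]
gripper_width: 0.0277
grasp_force: 98.9
```

jog_arm(
  rows=[
    [0,0,1.5,0,0,0,20],
    [0,0,3,0,0,0,20],
    [0,0,4.5,0,0,0,20],
    [0,0,6,0,0,0,20],
    [0,0,7.5,0,0,0,20],
    [0,0,9,0,0,0,20],
    [0,0,10,0,0,0,20],
    [0,0,10,0,0,0,20],
  ],
)

```text
time: 7.6
eef_pos: [0.519, 0.0606, 0.1505]
ee_rot: [2.024, 2.402, -0.001]
contact_force: [-0.5, 0.5, -3.2]
gripper_width: 0.0278
grasp_force: 98.9
```

jog_arm(
  rows=[
    [0,0,1.5,0,0,0,20],
    [0,0,3,0,0,0,20],
    [0,0,4.5,0,0,0,20],
    [0,0,6,0,0,0,20],
    [0,0,7.5,0,0,0,20],
    [0,0,9,0,0,0,20],
    [0,0,10,0,0,0,20],
    [0,0,10,0,0,0,20],
  ],
)

```text
time: 8.4
eef_pos: [0.519, 0.0606, 0.1405]
ee_rot: [2.024, 2.402, -0.001]
contact_force: [0.1, 0.2, -4.3]
gripper_width: 0.0283
grasp_force: 98.9
```

jog_arm(
  rows=[
    [0,0,1,0,0,0,20],
    [0,0,2,0,0,0,20],
    [0,0,3,0,0,0,20],
    [0,0,4,0,0,0,20],
    [0,0,5,0,0,0,20],
    [0,0,5,0,0,0,20],
  ],
)

```text
time: 9.0
eef_pos: [0.5192, 0.0606, 0.1357]
ee_rot: [2.024, 2.402, -0.0]
contact_force: [0.6, 0.6, -1.9]
gripper_width: 0.0278
grasp_force: 98.9
```

jog_arm(
  rows=[
    [0,0,1,0,0,0,20],
    [0,0,2,0,0,0,20],
    [0,0,3,0,0,0,20],
    [0,0,4,0,0,0,20],
    [0,0,5,0,0,0,20],
    [0,0,5,0,0,0,20],
  ],
)

```text
time: 9.6
eef_pos: [0.5191, 0.0606, 0.1306]
ee_rot: [2.024, 2.402, -0.0]
contact_force: [0.6, 0.1, -1.3]
gripper_width: 0.0281
grasp_force: 99.0
```

jog_arm(
  rows=[
    [0,0,1,0,0,0,20],
    [0,0,2,0,0,0,20],
    [0,0,3,0,0,0,20],
    [0,0,4,0,0,0,20],
    [0,0,4,0,0,0,20],
  ],
)

```text
time: 10.1
eef_pos: [0.5191, 0.0606, 0.1265]
ee_rot: [2.024, 2.402, -0.0]
contact_force: [1.4, 1.0, -0.3]
gripper_width: 0.0281
grasp_force: 99.2
```

jog_arm(
  rows=[
    [0,0,1,0,0,0,20],
    [0,0,2,0,0,0,20],
    [0,0,3,0,0,0,20],
    [0,0,4,0,0,0,20],
    [0,0,4,0,0,0,20],
  ],
)

```text
time: 10.6
eef_pos: [0.519, 0.0606, 0.1225]
ee_rot: [2.024, 2.402, -0.001]
contact_force: [1.9, -0.5, 0.1]
gripper_width: 0.0281
grasp_force: 99.2
```

jog_arm(
  rows=[
    [0,0,1,0,0,0,20],
    [0,0,2,0,0,0,20],
    [0,0,3,0,0,0,20],
    [0,0,4,0,0,0,20],
    [0,0,4,0,0,0,20],
  ],
)

```text
time: 11.1
eef_pos: [0.5191, 0.0606, 0.1185]
ee_rot: [2.024, 2.402, -0.0]
contact_force: [1.1, -0.7, 0.2]
gripper_width: 0.0279
grasp_force: 99.2
```

jog_arm(
  rows=[
    [0,0,0.7,0,0,0,20],
    [0,0,1.4,0,0,0,20],
    [0,0,2,0,0,0,20],
    [0,0,2,0,0,0,20],
  ],
)

```text
time: 11.5
eef_pos: [0.5191, 0.0606, 0.1166]
ee_rot: [2.024, 2.402, -0.0]
contact_force: [1.1, 0.2, 1.1]
gripper_width: 0.0282
grasp_force: 99.2
```

Run:
```python
from h import *
from plant import r,imaging
S={n:imaging.snapshot(n) for n in("top","scene")}
s=r.sense();print(s["eef_pos"],s["contact_force"],s["moment"])
for z in(.03,.065,.09,.16):print(z,proj("top",[.519,.0605,z]),proj("scene",[.519,.0605,z]))
c=lambda im,x,y:cv2.resize(im[y:y+120,x:x+80,::-1],None,fx=5,fy=5,interpolation=cv2.INTER_CUBIC)
cv2.imwrite("pics/in.png",np.hstack([c(S["top"]["pixels"],180,180),c(S["scene"]["pixels"],285,255)]))
```

```text
[0.5190343  0.06056356 0.11659446] [ 1.3434497  -0.15240468  1.04764201] [ 0.08668333 -0.35528499 -0.03352841]
0.03 [[226.04625257 237.18944196]] [[322.07692822 340.73661913]]
0.065 [[221.76987026 233.74650981]] [[322.48440591 325.3863884 ]]
0.09 [[218.51011154 231.12112633]] [[322.79069883 313.85635837]]
0.16 [[208.33073358 222.91747829]] [[323.72440015 278.75302553]]
```

View pics/in.png

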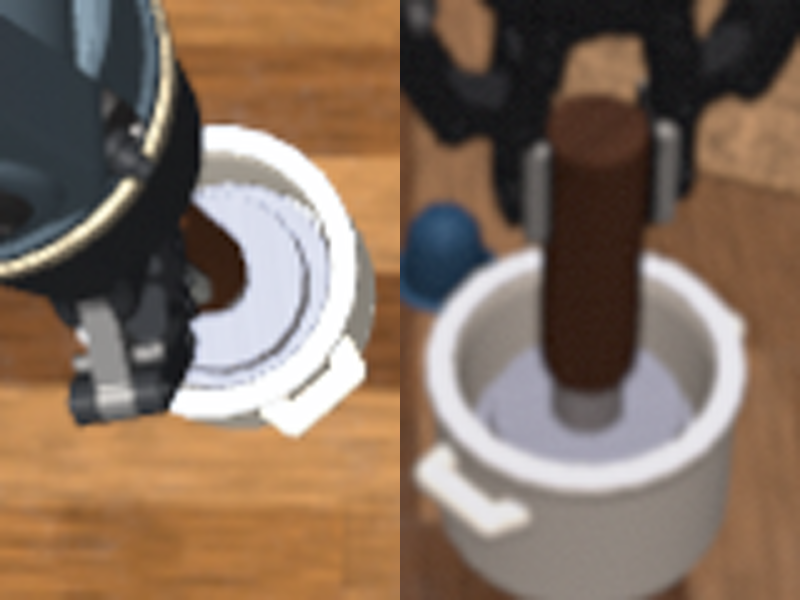

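The foot is inside the crock on the plate, and the handle end at scene crop (598,130) is still near vertical with no slip visible. I'll keep pressing in small steps.

jog_arm(
  rows=[
    [0,0,0.7,0,0,0,20],
    [0,0,1.4,0,0,0,20],
    [0,0,2,0,0,0,20],
    [0,0,2,0,0,0,20],
  ],
)

```text
time: 12.0
eef_pos: [0.519, 0.0606, 0.1146]
ee_rot: [2.024, 2.402, -0.0]
contact_force: [0.7, -0.2, 0.7]
gripper_width: 0.0285
grasp_force: 99.2
```

jog_arm(
  rows=[
    [0,0,0.7,0,0,0,20],
    [0,0,1.4,0,0,0,20],
    [0,0,2,0,0,0,20],
    [0,0,2,0,0,0,20],
  ],
)

```text
time: 12.4
eef_pos: [0.5191, 0.0606, 0.1126]
ee_rot: [2.024, 2.402, -0.0]
contact_force: [1.1, 0.2, 0.8]
gripper_width: 0.0279
grasp_force: 99.2
```

jog_arm(
  rows=[
    [0,0,0.5,0,0,0,20],
    [0,0,1,0,0,0,20],
    [0,0,1.5,0,0,0,20],
    [0,0,1.5,0,0,0,20],
  ],
)

```text
time: 12.8
eef_pos: [0.5191, 0.0606, 0.1112]
ee_rot: [2.024, 2.402, -0.0]
contact_force: [1.3, 0.1, 1.6]
gripper_width: 0.0281
grasp_force: 99.2
```

jog_arm(
  rows=[
    [0,0,0.5,0,0,0,20],
    [0,0,1,0,0,0,20],
    [0,0,1.5,0,0,0,20],
    [0,0,1.5,0,0,0,20],
  ],
)

```text
time: 13.2
eef_pos: [0.519, 0.0606, 0.1096]
ee_rot: [2.024, 2.402, -0.0]
contact_force: [1.2, -0.6, 0.9]
gripper_width: 0.0283
grasp_force: 99.2
```

jog_arm(
  rows=[
    [0,0,0.5,0,0,0,20],
    [0,0,1,0,0,0,20],
    [0,0,1.5,0,0,0,20],
    [0,0,1.5,0,0,0,20],
  ],
)

```text
time: 13.6
eef_pos: [0.5191, 0.0606, 0.1081]
ee_rot: [2.024, 2.402, -0.0]
contact_force: [0.7, 0.2, 1.6]
gripper_width: 0.028
grasp_force: 99.2
```

jog_arm(
  rows=[
    [0,0,0.5,0,0,0,20],
    [0,0,1,0,0,0,20],
    [0,0,1,0,0,0,20],
  ],
)

```text
time: 13.9
eef_pos: [0.5191, 0.0606, 0.1071]
ee_rot: [2.024, 2.402, -0.0]
contact_force: [-0.3, -0.3, 2.0]
gripper_width: 0.0279
grasp_force: 99.2
```

jog_arm(
  rows=[
    [0,0,0.5,0,0,0,20],
    [0,0,1,0,0,0,20],
    [0,0,1,0,0,0,20],
  ],
)

```text
time: 14.2
eef_pos: [0.519, 0.0606, 0.1061]
ee_rot: [2.024, 2.402, -0.001]
contact_force: [0.3, -0.6, 1.9]
gripper_width: 0.028
grasp_force: 99.2
```

jog_arm(
  rows=[
    [0,0,0.5,0,0,0,20],
    [0,0,1,0,0,0,20],
    [0,0,1,0,0,0,20],
  ],
)

```text
time: 14.5
eef_pos: [0.5191, 0.0606, 0.1055]
ee_rot: [2.024, 2.402, 0.0]
contact_force: [-0.7, -0.2, 10.0]
gripper_width: 0.0283
grasp_force: 100.4
```

jog_arm(
  rows=[
    [0,0,0.4,0,0,0,20],
    [0,0,0.7,0,0,0,20],
    [0,0,0.7,0,0,0,20],
  ],
)

```text
time: 14.8
eef_pos: [0.5192, 0.0606, 0.1052]
ee_rot: [2.024, 2.402, 0.0]
contact_force: [-2.5, 0.4, 16.5]
gripper_width: 0.0281
grasp_force: 101.1
```

jog_arm(
  rows=[
    [0,0,-0.4,0,0,0,20],
    [0,0,-0.4,0,0,0,20],
    [0,0,-0.4,0,0,0,20],
    [0,0,-0.4,0,0,0,20],
    [0,0,-0.4,0,0,0,20],
    [0,0,-0.4,0,0,0,20],
  ],
)

```text
time: 15.4
eef_pos: [0.5192, 0.0606, 0.1053]
ee_rot: [2.024, 2.402, 0.0]
contact_force: [-1.6, 0.1, 11.9]
gripper_width: 0.0281
grasp_force: 100.5
```

jog_arm(
  rows=[
    [0,0,0,0,0,0,20],
    [0,0,0,0,0,0,20],
    [0,0,0,0,0,0,20],
    [0,0,0,0,0,0,20],
    [0,0,0,0,0,0,20],
    [0,0,0,0,0,0,20],
    [0,0,0,0,0,0,20],
    [0,0,0,0,0,0,20],
    [0,0,0,0,0,0,20],
    [0,0,0,0,0,0,20],
  ],
)

```text
time: 16.4
eef_pos: [0.5192, 0.0606, 0.1053]
ee_rot: [2.024, 2.402, 0.0]
contact_force: [-1.5, -0.1, 10.9]
gripper_width: 0.0274
grasp_force: 100.5
```

Run:
```python
from plant import r
s=r.sense();print(s["contact_force"],s["moment"])
```

```text
[-1.52301668 -0.13110961 10.90963171] [0.02507442 0.42471122 0.02852185]
```

jog_arm(
  rows=[
    [0,0,-3,0,0,0,20],
    [0,0,-10,0,0,0,20],
    [0,0,-25,0,0,0,20],
    [0,0,-45,0,0,0,20],
    [0,0,-65,0,0,0,20],
    [0,0,-85,0,0,0,20],
    [0,0,-95,0,0,0,20],
    [0,0,-95,0,0,0,20],
  ],
)

```text
time: 17.2
eef_pos: [0.5196, 0.0607, 0.2009]
ee_rot: [2.023, 2.401, 0.001]
contact_force: [0.0, -0.2, -2.3]
gripper_width: 0.0281
grasp_force: 99.1
```

Run:
```python
from h import *
from plant import r
s=r.sense();print(s["eef_pos"],s["contact_force"],s["moment"])
y=np.array([.986,.17,0]);Rt=Rtool(np.array([0,0,-1.]),y)
print(row([.456,-.136,.20],Rt,s))
```

```text
[0.51958779 0.06069644 0.2008797 ] [ 0.01305912 -0.15047183 -2.32704661] [ 0.01594525 -0.04116085  0.00879022]
(array([-183.1,  -96. ,    0.8]), array([ 0.0017,  0.0006, -0.0003]))
```

jog_arm(
  rows=[
    [-45,-24,0,0,0,0,20],
    [-90,-48,0,0,0,0,20],
    [-135,-72,0,0,0,0,20],
    [-165,-87,0,0,0,0,20],
    [-183,-96,0,0.0017,0.0006,0,20],
    [-183,-96,0,0.0017,0.0006,0,20],
    [-183,-96,0,0.0017,0.0006,0,20],
    [-183,-96,0,0.0017,0.0006,0,20],
  ],
)

```text
time: 18.0
eef_pos: [0.4554, -0.1353, 0.1994]
ee_rot: [-2.022, -2.401, 0.002]
contact_force: [0.2, 0.1, -2.5]
gripper_width: 0.0285
grasp_force: 99.7
```

Run:
```python
from h import *
from plant import r,imaging
S={n:imaging.snapshot(n) for n in("top","scene")}
s=r.sense();print(s["eef_pos"],s["contact_force"],s["moment"])
for z in(.006,.125,.24):print(z,proj("top",[.456,-.136,z]),proj("scene",[.456,-.136,z]))
c=lambda im,x,y,w,h,k:cv2.resize(im[y:y+h,x:x+w,::-1],None,fx=k,fy=k,interpolation=cv2.INTER_CUBIC)
cv2.imwrite("pics/mat.png",np.vstack([np.hstack([c(S["top"]["pixels"],185,200,80,60,5),c(S["scene"]["pixels"],280,305,80,60,5)]),np.hstack([c(S["top"]["pixels"],290,225,100,75,4),c(S["scene"]["pixels"],290,180,100,75,4)])]))
```

```text
[ 0.45556706 -0.13522068  0.19964298] [-0.98270746 -0.03502456 -3.60324383] [0.02858154 0.0060006  0.03838259]
0.006 [[344.62226345 278.02290244]] [[349.08910838 263.79517728]]
0.125 [[345.65656873 271.07288196]] [[352.68394604 211.8985526 ]]
0.24 [[346.98250171 262.15414815]] [[356.8533778  152.11763889]]
```

View pics/mat.png

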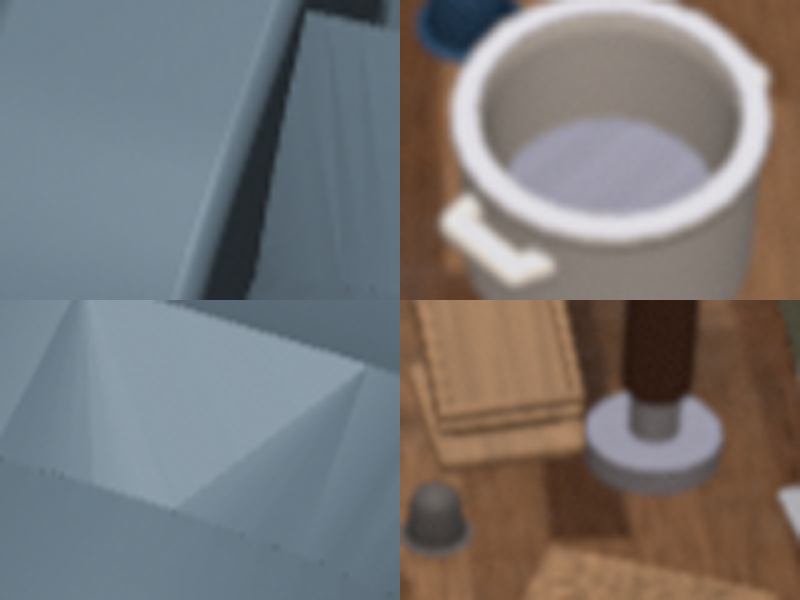

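The plate sits deep and level (scene crop ellipse centred near x≈610). The foot hangs level at (353,214) over the mat, and the arm blocks the top view. I'll lower onto the mat with guarded steps.

jog_arm(
  rows=[
    [0,0,25,0,0,0,20],
    [0,0,50,0,0,0,20],
    [0,0,75,0,0,0,20],
    [0,0,90,0,0,0,20],
    [0,0,97,0,0,0,20],
    [0,0,97,0,0,0,20],
    [0,0,97,0,0,0,20],
  ],
)

```text
time: 18.8
eef_pos: [0.4558, -0.1359, 0.1037]
ee_rot: [-2.024, -2.403, 0.001]
contact_force: [-0.7, -0.3, -3.4]
gripper_width: 0.0278
grasp_force: 99.7
```

jog_arm(
  rows=[
    [0,0,1,0,0,0,20],
    [0,0,2,0,0,0,20],
    [0,0,3,0,0,0,20],
    [0,0,3,0,0,0,20],
  ],
)

```text
time: 19.2
eef_pos: [0.4553, -0.1361, 0.1]
ee_rot: [-2.024, -2.401, 0.002]
contact_force: [0.1, 0.3, -4.3]
gripper_width: 0.028
grasp_force: 99.7
```

jog_arm(
  rows=[
    [0,0,0.7,0,0,0,20],
    [0,0,1.5,0,0,0,20],
    [0,0,1.5,0,0,0,20],
  ],
)

```text
time: 19.5
eef_pos: [0.4552, -0.136, 0.0983]
ee_rot: [-2.024, -2.401, 0.002]
contact_force: [0.3, -0.2, -3.5]
gripper_width: 0.0283
grasp_force: 99.7
```

jog_arm(
  rows=[
    [0,0,0.7,0,0,0,20],
    [0,0,1.5,0,0,0,20],
    [0,0,1.5,0,0,0,20],
  ],
)

```text
time: 19.8
eef_pos: [0.4552, -0.136, 0.0968]
ee_rot: [-2.024, -2.401, 0.002]
contact_force: [0.2, -0.4, -3.3]
gripper_width: 0.0282
grasp_force: 99.7
```

jog_arm(
  rows=[
    [0,0,0.7,0,0,0,20],
    [0,0,1.5,0,0,0,20],
    [0,0,1.5,0,0,0,20],
  ],
)

```text
time: 20.1
eef_pos: [0.4552, -0.136, 0.0954]
ee_rot: [-2.024, -2.401, 0.002]
contact_force: [0.6, -0.4, -3.8]
gripper_width: 0.0281
grasp_force: 99.7
```

jog_arm(
  rows=[
    [0,0,0.5,0,0,0,20],
    [0,0,1,0,0,0,20],
    [0,0,1,0,0,0,20],
  ],
)

```text
time: 20.4
eef_pos: [0.4553, -0.136, 0.0944]
ee_rot: [-2.024, -2.401, 0.002]
contact_force: [0.7, -0.1, -3.1]
gripper_width: 0.0284
grasp_force: 99.7
```

jog_arm(
  rows=[
    [0,0,0.5,0,0,0,20],
    [0,0,1,0,0,0,20],
    [0,0,1,0,0,0,20],
  ],
)

```text
time: 20.7
eef_pos: [0.4553, -0.136, 0.0934]
ee_rot: [-2.024, -2.401, 0.002]
contact_force: [0.0, -0.3, -2.6]
gripper_width: 0.0279
grasp_force: 99.7
```

jog_arm(
  rows=[
    [0,0,0.5,0,0,0,20],
    [0,0,1,0,0,0,20],
    [0,0,1,0,0,0,20],
  ],
)

```text
time: 21.0
eef_pos: [0.4552, -0.136, 0.0924]
ee_rot: [-2.024, -2.401, 0.002]
contact_force: [-0.9, 0.4, -4.0]
gripper_width: 0.0279
grasp_force: 99.7
```

jog_arm(
  rows=[
    [0,0,0.5,0,0,0,20],
    [0,0,1,0,0,0,20],
    [0,0,1,0,0,0,20],
  ],
)

```text
time: 21.3
eef_pos: [0.4552, -0.136, 0.0914]
ee_rot: [-2.024, -2.401, 0.002]
contact_force: [-0.0, 0.4, -4.5]
gripper_width: 0.028
grasp_force: 99.7
```

jog_arm(
  rows=[
    [0,0,0.5,0,0,0,20],
    [0,0,1,0,0,0,20],
    [0,0,1,0,0,0,20],
  ],
)

```text
time: 21.6
eef_pos: [0.4554, -0.136, 0.0907]
ee_rot: [-2.024, -2.402, 0.002]
contact_force: [-0.9, 0.8, 1.3]
gripper_width: 0.0281
grasp_force: 100.7
```

jog_arm(
  rows=[
    [0,0,0.5,0,0,0,20],
    [0,0,1,0,0,0,20],
    [0,0,1,0,0,0,20],
  ],
)

```text
time: 21.9
eef_pos: [0.4556, -0.1361, 0.0906]
ee_rot: [2.024, 2.402, -0.001]
contact_force: [-5.9, 3.5, 20.7]
gripper_width: 0.0281
grasp_force: 102.8
```

jog_arm(
  rows=[
    [0,0,0.5,0,0,0,20],
    [0,0,1,0,0,0,20],
    [0,0,1,0,0,0,20],
  ],
)

```text
time: 22.2
eef_pos: [0.4558, -0.1361, 0.0905]
ee_rot: [2.024, 2.402, -0.0]
contact_force: [-12.5, 4.8, 38.9]
gripper_width: 0.0281
grasp_force: 104.9
```

On the mat. I'll ease off and release.

jog_arm(
  rows=[
    [0,0,-1,0,0,0,20],
    [0,0,-1.9,0,0,0,20],
    [0,0,-1.9,0,0,0,20],
    [0,0,-1.9,0,0,0,20],
  ],
  grip_force=20,
)

```text
time: 22.6
eef_pos: [0.4555, -0.1361, 0.0907]
ee_rot: [-2.024, -2.402, 0.001]
contact_force: [-1.7, 0.5, 8.2]
gripper_width: 0.0279
grasp_force: 100.7
```

jog_arm(
  rows=[
    [0,0,0,0,0,0,36],
    [0,0,0,0,0,0,50],
    [0,0,0,0,0,0,85],
    [0,0,0,0,0,0,85],
    [0,0,0,0,0,0,85],
    [0,0,0,0,0,0,85],
    [0,0,0,0,0,0,85],
  ],
)

```text
time: 23.3
eef_pos: [0.4553, -0.136, 0.0904]
ee_rot: [-2.024, -2.402, 0.002]
contact_force: [0.2, -0.2, 0.4]
gripper_width: 0.085
grasp_force: 0.0
```

jog_arm(
  rows=[
    [0,0,-15,0,0,0,85],
    [0,0,-40,0,0,0,85],
    [0,0,-75,0,0,0,85],
    [0,0,-110,0,0,0,85],
    [0,0,-140,0,0,0,85],
    [0,0,-140,0,0,0,85],
    [-90,0,-140,0,0,0,85],
    [-90,0,-140,0,0,0,85],
    [-90,0,-140,0,0,0,85],
    [-90,0,-140,0,0,0,85],
  ],
)

```text
time: 24.3
eef_pos: [0.4704, -0.2251, 0.2295]
ee_rot: [-2.025, -2.399, 0.002]
contact_force: [-0.3, 0.8, -0.4]
gripper_width: 0.0852
grasp_force: 0.0
```

Run:
```python
from h import *
from plant import r,imaging
S={n:imaging.snapshot(n) for n in("top","scene")}
s=r.sense();print(s["eef_pos"],s["contact_force"],s["gripper_width"])
for z in(.006,.02,.136):print(z,proj("top",[.456,-.136,z]),proj("scene",[.456,-.136,z]))
c=lambda im,x,y,w,h,k:cv2.resize(im[y:y+h,x:x+w,::-1],None,fx=k,fy=k,interpolation=cv2.INTER_CUBIC)
cv2.imwrite("pics/fin.png",np.hstack([c(S["top"]["pixels"],280,210,130,190,3),c(S["scene"]["pixels"],280,190,130,190,3)]))
```

```text
[ 0.47053517 -0.22398353  0.23001219] [-0.58313029  0.32373492 -0.63639973] 0.08484920527851968
0.006 [[344.62226345 278.02290244]] [[349.08910838 263.79517728]]
0.02 [[344.73030143 277.29723192]] [[349.48031059 258.13145834]]
0.136 [[345.76732546 270.32828212]] [[353.05002921 206.6321816 ]]
```

View pics/fin.png

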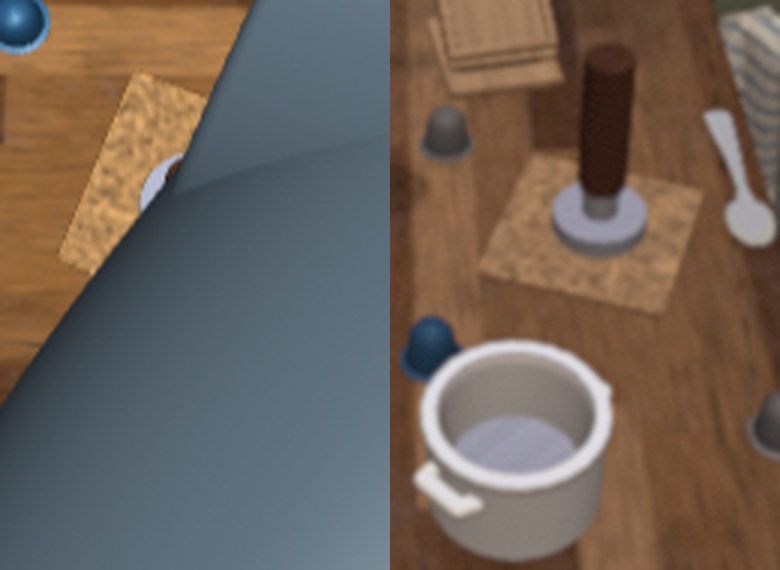

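The tamper stands upright in the middle of the mat: its foot is at crop (600,212) and the mat centre is about (597,230). The plate is down and level, the bystanders in view haven't moved, and the gripper is clear.

```bash
python3 -c "
from plant import workorder
print(workorder.hand_in())"
```

```text
the job is handed in; nothing more can be done
None
```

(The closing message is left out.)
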